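Load a cover plate under the drag spring of a bench jig

ROBOT

A 7-joint arm with a two-finger parallel gripper is mounted at the origin on the work surface. World frame = base frame: x ahead of the robot, y to its left, z up, the work surface at z = 0. Lengths are in mm, angles in degrees, forces in N, time in s.
With the tool pointing down it reaches from about 425 to 875 mm from the base axis. Payload 4.7 kg.
Tool frame: the origin (TCP) lies between the finger pads; the fingertips stand 17 mm ahead of it and the grasp point (between the pads) lies 2 mm behind it; z points along the fingers, y is the line along which they close (so a half turn about z gives the same grasp; the last joint's range is limited). The gripper opens to 85 mm and grips with 20 to 120 N. Pads are 22 mm wide; open, the fingers measure 114 mm over their backs; the gripper's body (76 mm by 85 mm) begins 54 mm behind the grasp point. The pads swing forward as they close: fully open they stand 13 mm farther back than shut.
Start: joints at [71.454, 18.392, -4.016, 83.108, 1.295, 78.541, -3.26], TCP at [215.399, -613.291, 248.349] pointing down, gripper open.
Joint ranges: [-163.93, 163.93], [-17.29, 119.83], [-79.2, 71.16], [3.27, 140.29], [-89.18, 269.18], [5.43, 117.66], [-154.24, 154.24]. Speed limits (degrees/s): [147.25, 147.25, 180, 180, 180, 180, 180].

INTERFACE

Orientations are given as [roll, pitch, yaw] about the fixed x, y, z axes, in that order (R = Rz(yaw) Ry(pitch) Rx(roll)).
In Python, from workcell import r, cams, models gives the robot as it stands.
- The arm moves only by the tool jog_arm, never from a script. Its argument "rows" is a list that holds one entry, the list of rows, each a list of 6 numbers: the shift along the world's x, y, z in m, then the turn, a rotation vector about the world's x, y, z in rad. A call has exactly 10 rows; each row is the pose to reach, as a shift and turn from the pose commanded when the call began; what a row does not reach only later rows make up. A row lasts 1/12 s, in which the tool goes at most 41.7 mm and 7.16 degrees, less where a joint would pass 70% of its speed; a pose out of reach is approached as far as the arm can. A call with a gripper value outside its range is refused whole. "fingers" is the opening in per cent of the stroke, from 0 (shut) to 100 (fully open), set as the call begins (left out, the last holds). The fingers move at their own pace and stop on an object; "newtons" is the grip in N (left out, the last holds). Time passes only in rows, so rows that repeat a pose let the fingers close, or fill a call up. It gives the time, the measured TCP pose, the force, the opening and the grip force at its end, in the units of the state.
- r.observe(): the state, without advancing time (a new reading comes with each control period).
- cams.snapshot(name): name is "side" or "top" or "wrist"; returns (picture, depth): 480x640x3 uint8, red, green, blue; 480x640 float32, mm along the optical axis (not along the pixel's ray), 0 where there is no reading.
- cams.get_calibration(name): a dict with "fx", "fy", "cx", "cy" (pixels), "world_from_camera" (4x4, takes a point from camera to world coordinates); the wrist camera has in their place "tool_from_camera" (4x4, takes a point from camera to tool coordinates, whose origin is the TCP and whose axes are the flange's). Camera axes: x right, y down, z forward; pixel columns grow to the right and rows downward; lengths in mm; the calibration is good to about 2 mm. The wrist camera is an equidistant fisheye: a pixel r from the principal point sees the ray r / f radians off the axis. A picture is of the moment at which its call begins: read the wrist's pose just before it. get_calibration takes no time and is no camera call.
- r.finish_job(): hands the job in; it is judged then, once.
Trained networks look in the newest picture that a camera, given by its name, has taken for a name from the list of things; names that differ only in an ending like _2 or _b are one class to them, and where a whole thing is asked for, a point or a joint stands for the part that bears it (a point fixed in the world has none). Each returns a list of dicts, best first, with "conf" (0 to 1); they miss things now and then, are a little off and sometimes report something else, mostly with a low value. They report only what shows in the picture. A call takes as long as a camera call.
- models.boxes_of(thing, camera): "position" ([row, column] in pixels, amid what is visible of it).
The state is a dict: "time": time; "joint_positions": joint angles; "joint_vel": joint speeds; "effort": joint torques, N m; "tcp_pos": TCP position; "ee_rot": TCP orientation; "contact_force": force on the tool from outside, world axes, zero at the start; "torque": the same for the moment, N m; "grip_width": finger opening in mm; "grip_force": force on a finger pad.
Only numpy, scipy, OpenCV 4.12 (cv2) and the standard library are available. Lean on these libraries where they do the work, as an engineer would, in place of code of your own. Each camera call takes 0.05 s, during which the arm holds its last target. There are 200 camera calls.

TASK

Load the aluminium cover plate into the bench jig: with closed fingertips press the plate's tail down hard so the sprung pad beneath it goes down, and keep pressing while you slide the plate under the bridge and its drag spring, up to the end stop, until the pad springs up again behind it. Do not grip, lift or tip the plate, leave the other things on the bench where they are, and take the hand away at the end.

Things in the scene. Friction and masses are not known exactly. Their poses are not given: they have to be found in the camera images.
- jig: Jig fixed on the bench: straight oiled channel with blue side rails, 271 mm long, base 110 mm wide; any position and yaw. Origin: bench level, centre line. +x: the way the plate slides, z up. Along x: rear lip's face -125 mm, sprung pad -123 to 0, fixed bed from +2 (top 20 mm up), end stop's face +124. Rails: inner faces y = +-32 mm, outer +-40, tops 32 mm up.
- bridge (a point): Underside middle of the bridge bar over the channel, 39.5 mm above the bench, at x = +54 mm of the jig; the bar is 10 mm long in x, spans both rails, and its top, the jig's highest point, is 47 mm above the bench. Axes as the jig's. A plate on the raised pad runs into it; pressed fully down the plate passes 3.5 mm under it.
- home (a point): Where the plate's origin (underside centre) ends up when it is home against the end stop: x = +64 mm of the jig, 20 mm above the bench; axes as the jig's. The plate's tail is then 4 mm past the pad's front edge, and the last 45 mm of the tail stay uncovered before the bridge, so fingertips can press there all the way.
- plate: Loose aluminium cover plate, 120 (x) x 60 (y) x 16 mm, 0.24 to 0.39 kg, flat top with flush dark holes; fingertips hold well on it. Origin: centre of its underside. It lies in the channel, +x along the jig's +x. Leading end (+60 mm) rounded at 3 mm, tail edge (-60 mm) square. Underside 28 mm and top 44 mm above the bench with the pad up; 20 and 36 mm with the pad down.
- plate_top (a point): Centre of the plate's top face, 16 mm above its underside. Axes as the plate's.
- pad (a joint): Sprung pad under the plate, m: 0 = up, 0.008 = fully down on a hard stop, level with the bed. Moves only straight up and down. Its spring pushes with 8 N up, 13 N down; besides the plate's weight about 9 N hold it down, but 12 to 20 N on the tail are needed to slide the plate by the fingertips' friction. It springs up once the plate's tail has passed it.
- leaf (a joint): Drag spring: steel strip 34 mm wide, 45 mm long, hinged under the bridge and sloping down towards the end stop; angle in rad: 0 = free (tip 33 mm above the bench), about 0.06 with the plate under it. It presses on the plate with about 4 to 8 N and rides up by itself as the plate is slid in.
- spanner: Bystander: steel spanner, 180 mm long, 20 mm high, lying on the bench beside the jig. Origin under its middle.
- oil: Bystander: oil bottle, 44 mm across, 100 mm high, standing. Origin: centre of its underside.
- valve: Bystander: engine valve standing on its head, 36 mm across, 85 mm high. Origin: centre of its underside.

How it is judged:
By the outcome, as a careful person would: the job done as asked, in the order asked, and still so for the second after the job is handed in, with the robot touching nothing.
It also fails if it takes over 38 s, if anything falls off the work surface, if the arm or the gripper's body presses on something with over 40 N, if the wrist force passes 120 N, or if a joint passes its speed limit or range.

## Working session

There is one attempt and no reset: what is moved stays moved. The work goes in short steps, Python scripts to look and compute and a tool call to move; the robot and the scene stay as the last step left them, time stands still between calls to the robot, and variables do not carry over. Pictures are saved under pics/ and viewed, at most 10 in all, crops included, and the job is handed in when it is done.

Besides the shell and the picture viewer there is one more tool, called after ">>>" as name(argument=value, ...) on one line, values as JSON. jog_arm: Moves the arm, as the interface text tells. Its arguments: {"type":"object","properties":{"rows":{"type":"array"},"fingers":{"type":"number"},"newtons":{"type":"number"}},"required":["rows"]}

```bash
mkdir -p pics; ls; python3 - <<'E'
from workcell import r,cams,models
import cv2,numpy as np
s=r.observe();print(s['time'],s['tcp_pos'],s['ee_rot'],s['contact_force'],s['grip_width'])
for n in ['top','side']:
    p,d=cams.snapshot(n);cv2.imwrite(f'pics/{n}0.png',p[:,:,::-1]);np.save(f'pics/{n}0.npy',d)
    for t in ['jig','plate','bridge','oil','spanner','valve']:
        print(n,t,[(np.round(b['position']),round(b['conf'],2)) for b in models.boxes_of(t,n)[:2]])
    c=cams.get_calibration(n);print({k:np.round(v,3).tolist() for k,v in c.items()})
E
```

```text
pics
0.0 [ 215.22645418 -612.79079723  247.21637977] [-1.79889394e+02  5.27171131e-03  1.93569831e+01] [ 0.04244777 -0.2056927  -0.31131069] 85.61584133032736
top jig [(array([257., 378.]), 0.81)]
top plate [(array([251., 442.]), 0.88)]
top bridge [(array([261., 378.]), 0.61)]
top oil [(array([189., 266.]), 0.55)]
top spanner [(array([338., 379.]), 0.7), (array([257., 354.]), 0.33)]
top valve [(array([172., 373.]), 0.7)]
{'fx': 476.901, 'fy': 476.901, 'cx': 314.914, 'cy': 237.369, 'world_from_camera': [[0.011, -0.994, 0.107, 516.929], [-0.999, -0.015, -0.034, 105.536], [0.035, -0.107, -0.994, 715.748], [0.0, 0.0, 0.0, 1.0]]}
side jig [(array([336., 347.]), 0.77)]
side plate [(array([365., 398.]), 0.66), (array([296., 324.]), 0.49)]
side bridge [(array([339., 350.]), 0.61)]
side oil [(array([203., 333.]), 0.68)]
side spanner [(array([391., 275.]), 0.91), (array([336., 343.]), 0.73)]
side valve [(array([278., 422.]), 0.84)]
{'fx': 596.289, 'fy': 596.289, 'cx': 333.308, 'cy': 233.87, 'world_from_camera': [[0.818, -0.435, 0.377, 316.516], [-0.575, -0.624, 0.528, -330.135], [0.006, -0.649, -0.761, 668.774], [0.0, 0.0, 0.0, 1.0]]}
```

View pics/top0.png

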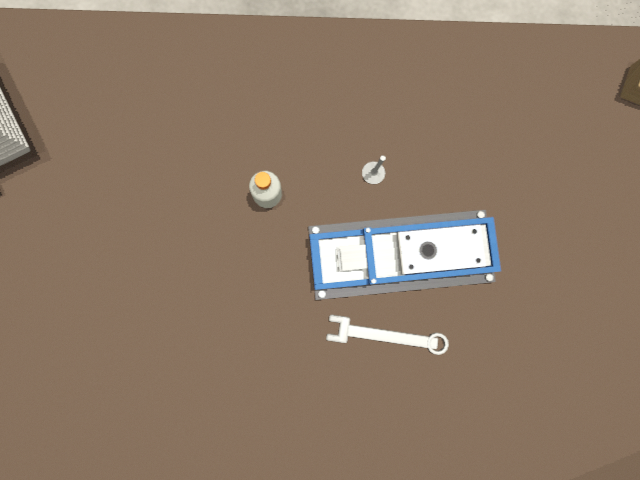

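View pics/side0.png

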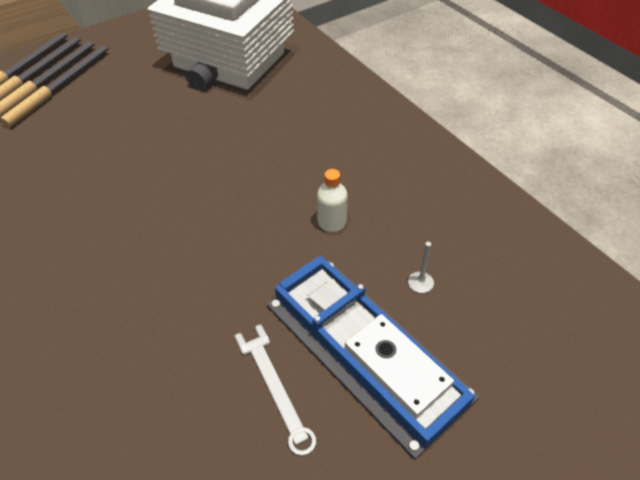

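The top view shows the jig with its +x pointing image left (world +y). The plate spans cols 400–490 around row 250, its tail is at the right, and the bridge bar is at col ~370. The spanner lies below the jig, with the valve and oil bottle above it. The side view agrees. I'll measure from the blue rails and the plate top.

```bash
cat >h.py <<'E'
from workcell import r,cams,models
import cv2,numpy as np
def cloud(n,d):
    c=cams.get_calibration(n);v,u=np.mgrid[:480,:640]
    P=np.stack([(u-c['cx'])/c['fx']*d,(v-c['cy'])/c['fy']*d,d,np.ones_like(d)],-1)
    return (P@np.array(c['world_from_camera']).T)[...,:3]
def rect(P):
    (c,wh,a)=cv2.minAreaRect(P[:,:2].astype(np.float32));return np.round(c,1),np.round(wh,1),round(a,2)
E
python3 - <<'E'
from h import *
for n in ['top','side']:
    im=cv2.imread(f'pics/{n}0.png');d=np.load(f'pics/{n}0.npy');X=cloud(n,d)
    b,g,rr=[im[...,i].astype(int) for i in range(3)]
    blue=(b>rr+60)&(d>0)&(X[...,2]<60)
    B=X[blue];z=B[:,2];print(n,'blue z pct',np.percentile(z,[5,25,50,75,95]).round(1))
    t=B[(z>26)&(z<37)];print('rails',len(t),rect(t))
    q=B[z>42];print('bridge',len(q),rect(q),np.median(q,0).round(1))
    near=np.linalg.norm(X[...,:2]-t[:,:2].mean(0),axis=-1)<160
    m=near&~blue&(d>0)&(X[...,2]>39)&(X[...,2]<49)&(im.min(2)>120)
    m=cv2.morphologyEx(m.astype(np.uint8),cv2.MORPH_OPEN,np.ones((5,5)))>0
    p=X[m];print('plate',len(p),rect(p),np.median(p,0).round(1))
E
```

```text
top blue z pct [29.9 31.4 32.4 33.5 47.1]
rails 2618 (array([570.7, -48.4]), array([ 80.2, 271.8]), 6.24)
bridge 349 (array([564.6,   5.1]), array([78.8, 10.1]), 6.21) [563.9   4.9  46.9]
plate 3302 (array([575.7, -97.8]), array([ 60.1, 120.9]), 6.11) [575.6 -99.1  44. ]
side blue z pct [28.5 30.4 31.4 32.6 46.1]
rails 3213 (array([571.7, -47.6]), array([ 81.5, 272.1]), 6.49)
bridge 412 (array([564.8,   5.1]), array([78.8, 11.2]), 6.82) [565.5   4.3  46. ]
plate 4396 (array([577.3, -97.1]), array([ 62.5, 121. ]), 6.07) [ 576.4 -106.    43.2]
```

>>> jog_arm(rows=[[[0.024,0.031,0,0,0,-0.023],[0.048,0.062,0,0,0,-0.046],[0.072,0.093,0,0,0,-0.07],[0.096,0.124,0,0,0,-0.09],[0.12,0.155,0,0,0,-0.115],[0.144,0.186,0,0,0,-0.14],[0.168,0.217,0,0,0,-0.16],[0.192,0.248,0,0,0,-0.185],[0.216,0.279,0,0,0,-0.21],[0.24,0.31,0,0,0,-0.229]]], fingers=0, newtons=60)

```text
time: 1.53
tcp_pos: [456.3, -301.6, 248.8]
ee_rot: [179.9, -0.0, 6.2]
contact_force: [-0.3, 0.1, 0.0]
grip_width: -0.3
grip_force: 0.0
```

>>> jog_arm(rows=[[[0.02,0.027,-0.01,0,0,0],[0.04,0.054,-0.025,0,0,0],[0.06,0.081,-0.045,0,0,0],[0.08,0.108,-0.065,0,0,0],[0.1,0.135,-0.085,0,0,0],[0.115,0.155,-0.105,0,0,0],[0.1256,0.166,-0.125,0,0,0],[0.1256,0.166,-0.145,0,0,0],[0.1256,0.166,-0.163,0,0,0],[0.1256,0.166,-0.163,0,0,0]]])

```text
time: 2.37
tcp_pos: [578.4, -136.4, 81.3]
ee_rot: [-179.8, 0.4, 6.3]
contact_force: [-1.5, 0.4, -1.2]
grip_width: -0.1
grip_force: 0.0
```

```bash
python3 - <<'E'
from h import *
p,d=cams.snapshot('side');cv2.imwrite('pics/side1.png',cv2.resize(p[220:460,240:560,::-1],(800,600)))
s=r.observe();print(s['time'],s['tcp_pos'],s['ee_rot'],s['contact_force'])
E
```

```text
2.4167 [ 579.43859859 -136.94264165   83.44812869] [-179.90988781    0.23523141    6.24843692] [-0.26719387  0.06969874 -0.16862393]
```

View pics/side1.png

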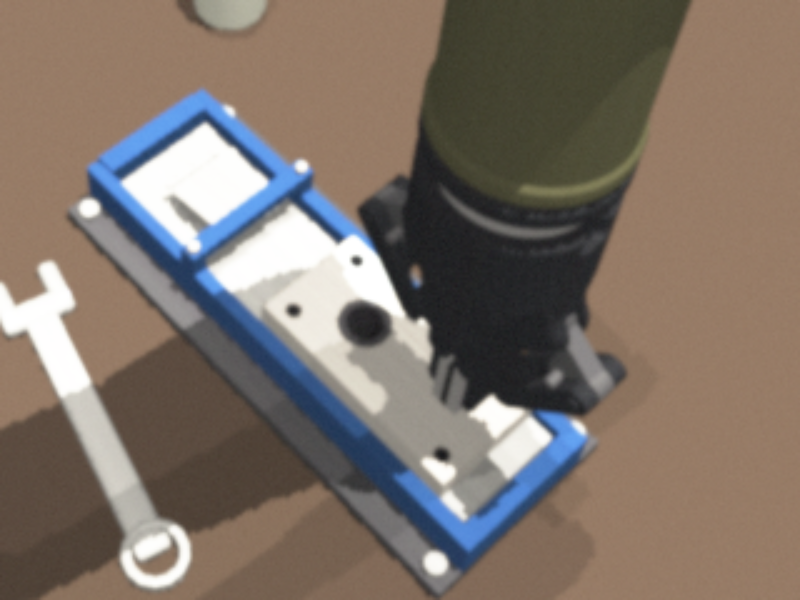

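The fingertips are over the plate's tail at crop (450,390), centred across the plate and about 20 mm above it. The bridge is clear. Next I'll lower onto the plate and press.

>>> jog_arm(rows=[[[0,0,-0.008,0,0,0],[0,0,-0.015,0,0,0],[0,0,-0.02,0,0,0],[0,0,-0.023,0,0,0],[0,0,-0.025,0,0,0],[0,0,-0.027,0,0,0],[0,0,-0.029,0,0,0],[0,0,-0.031,0,0,0],[0,0,-0.033,0,0,0],[0,0,-0.033,0,0,0]]])

```text
time: 3.25
tcp_pos: [581.6, -137.5, 53.6]
ee_rot: [179.9, -0.1, 6.2]
contact_force: [-3.0, 0.5, 9.1]
grip_width: 0.5
grip_force: 4.3
```

>>> jog_arm(rows=[[[0,0,-0.0005,0,0,0],[0,0,-0.001,0,0,0],[0,0,-0.0015,0,0,0],[0,0,-0.002,0,0,0],[0,0,-0.0025,0,0,0],[0,0,-0.003,0,0,0],[0,0,-0.003,0,0,0],[0,0,-0.003,0,0,0],[0,0,-0.003,0,0,0],[0,0,-0.003,0,0,0]]])

```text
time: 4.08
tcp_pos: [582.9, -137.7, 53.0]
ee_rot: [179.9, -0.2, 6.2]
contact_force: [-5.3, 0.3, 17.1]
grip_width: 0.3
grip_force: 8.4
```

>>> jog_arm(rows=[[[-0.0005,0,-0.0005,0,0,0],[-0.001,0,-0.001,0,0,0],[-0.0015,0,-0.0015,0,0,0],[-0.002,0,-0.002,0,0,0],[-0.0025,0,-0.0025,0,0,0],[-0.003,0,-0.003,0,0,0],[-0.003,0,-0.0035,0,0,0],[-0.003,0,-0.004,0,0,0],[-0.003,0,-0.004,0,0,0],[-0.003,0,-0.004,0,0,0]]])

```text
time: 4.92
tcp_pos: [582.8, -137.7, 52.8]
ee_rot: [179.8, -0.5, 6.3]
contact_force: [-6.2, 2.3, 32.3]
grip_width: 0.0
grip_force: 16.2
```

>>> jog_arm(rows=[[[-0.0003,0.003,0,0,0,0],[-0.0007,0.006,0,0,0,0],[-0.001,0.009,0,0,0,0],[-0.0013,0.012,0,0,0,0],[-0.0016,0.015,0,0,0,0],[-0.002,0.018,0,0,0,0],[-0.0023,0.021,0,0,0,0],[-0.0026,0.024,0,0,0,0],[-0.003,0.027,0,0,0,0],[-0.0033,0.03,0,0,0,0]]])

```text
time: 5.75
tcp_pos: [580.6, -113.9, 53.0]
ee_rot: [179.3, -0.7, 6.0]
contact_force: [-2.9, -9.5, 29.4]
grip_width: -0.2
grip_force: 14.3
```

```bash
python3 - <<'E'
from h import *
p,d=cams.snapshot('side');cv2.imwrite('pics/side2.png',cv2.resize(p[220:460,240:560,::-1],(800,600)))
s=r.observe();print(s['time'],s['tcp_pos'],s['ee_rot'],s['contact_force'])
E
```

```text
5.8 [ 580.55029066 -113.03599994   52.95749302] [179.36622187  -0.68099783   6.08403621] [-2.68710994 -8.45477706 28.04675197]
```

View pics/side2.png

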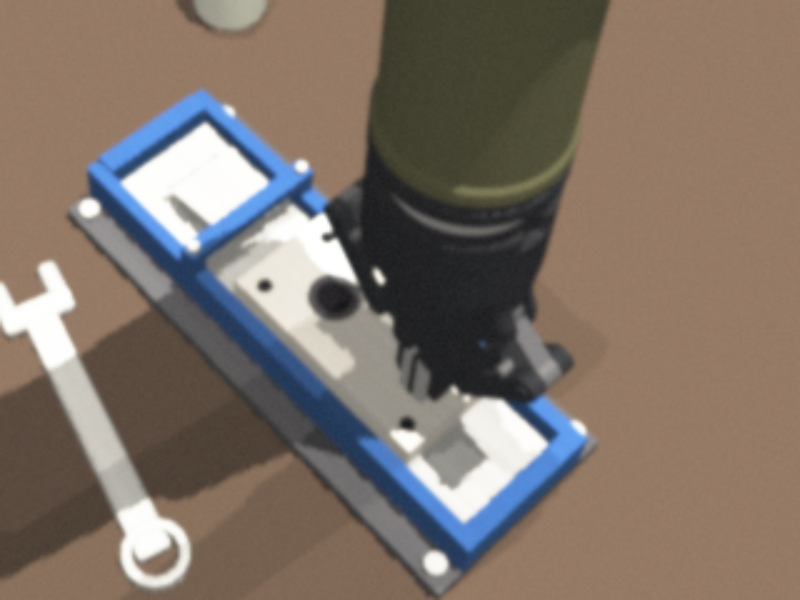

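The plate followed the fingertips: its tail corner moved from about (440,455) to (405,425) in the crop. The pad stays down and the force is about 28 N. I'll keep sliding.

>>> jog_arm(rows=[[[-0.0005,0.0035,-0.0002,0,0,0],[-0.001,0.007,-0.0004,0,0,0],[-0.0014,0.0105,-0.0006,0,0,0],[-0.0018,0.014,-0.0008,0,0,0],[-0.0022,0.0175,-0.001,0,0,0],[-0.0026,0.021,-0.001,0,0,0],[-0.003,0.0245,-0.001,0,0,0],[-0.0034,0.028,-0.001,0,0,0],[-0.0038,0.0315,-0.001,0,0,0],[-0.0042,0.035,-0.001,0,0,0]]])

```text
time: 6.63
tcp_pos: [576.9, -80.1, 52.9]
ee_rot: [179.3, -0.7, 6.0]
contact_force: [-4.9, -11.8, 34.6]
grip_width: 0.0
grip_force: 17.5
```

>>> jog_arm(rows=[[[-0.0004,0.0035,0,0,0,0],[-0.0008,0.007,0,0,0,0],[-0.0011,0.0105,0,0,0,0],[-0.0015,0.014,0,0,0,0],[-0.0019,0.0175,0,0,0,0],[-0.0023,0.021,0,0,0,0],[-0.0027,0.0245,0,0,0,0],[-0.0031,0.028,0,0,0,0],[-0.0035,0.0315,0,0,0,0],[-0.0038,0.035,0,0,0,0]]])

```text
time: 7.47
tcp_pos: [573.4, -47.8, 52.9]
ee_rot: [179.1, -0.7, 5.9]
contact_force: [-5.0, -17.0, 36.1]
grip_width: -0.4
grip_force: 18.2
```

```bash
python3 - <<'E'
from h import *
p,d=cams.snapshot('side');cv2.imwrite('pics/side3.png',cv2.resize(p[220:460,240:560,::-1],(800,600)))
s=r.observe();print(s['time'],s['tcp_pos'],s['ee_rot'],s['contact_force'])
E
```

```text
7.5167 [573.29741713 -46.6603728   52.90592039] [179.12897727  -0.69695671   5.94751624] [ -5.70410052 -15.0309199   36.38519837]
```

View pics/side3.png

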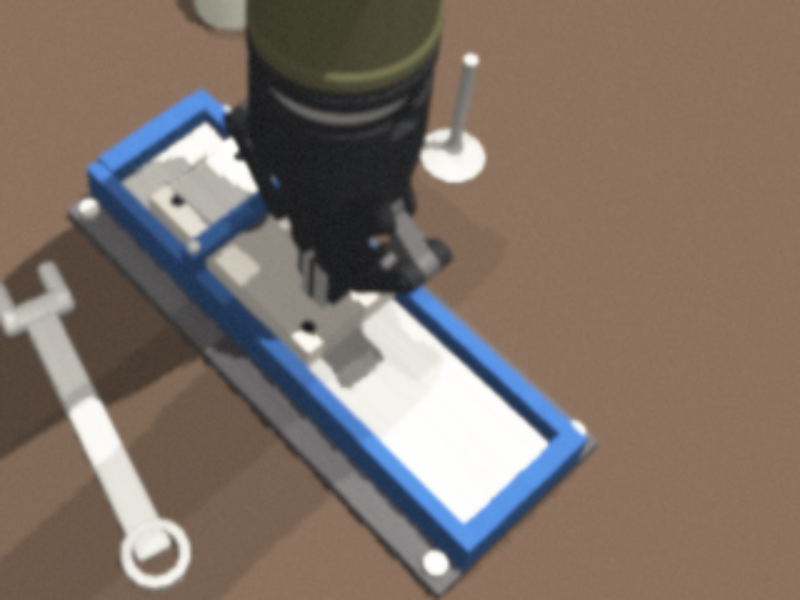

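The plate's leading end is now under the bridge and leaf, with its front hole at (178,200). About 22 mm are left to go.

>>> jog_arm(rows=[[[-0.0003,0.0025,0,0,0,0],[-0.0006,0.005,0,0,0,0],[-0.0009,0.0075,0,0,0,0],[-0.0012,0.01,0,0,0,0],[-0.0015,0.0125,0,0,0,0],[-0.0018,0.015,0,0,0,0],[-0.0021,0.017,0,0,0,0],[-0.0022,0.018,0,0,0,0],[-0.0024,0.019,0,0,0,0],[-0.0025,0.02,0,0,0,0]]])

```text
time: 8.35
tcp_pos: [571.1, -27.0, 52.9]
ee_rot: [179.1, -0.7, 5.9]
contact_force: [-4.6, -15.9, 36.7]
grip_width: -0.1
grip_force: 18.7
```

>>> jog_arm(rows=[[[-0.0001,0.0007,0,0,0,0],[-0.0002,0.0014,0,0,0,0],[-0.0002,0.002,0,0,0,0],[-0.0003,0.0027,0,0,0,0],[-0.0004,0.0034,0,0,0,0],[-0.0004,0.004,0,0,0,0],[-0.0005,0.0047,0,0,0,0],[-0.0006,0.0054,0,0,0,0],[-0.0006,0.006,0,0,0,0],[-0.0006,0.006,0,0,0,0]]])

```text
time: 9.18
tcp_pos: [570.8, -23.8, 52.9]
ee_rot: [179.0, -0.7, 5.8]
contact_force: [-3.7, -21.2, 37.3]
grip_width: -0.1
grip_force: 18.4
```

```bash
python3 - <<'E'
from h import *
p,d=cams.snapshot('side');cv2.imwrite('pics/side4.png',cv2.resize(p[220:460,240:560,::-1],(800,600)))
s=r.observe();print(s['time'],s['tcp_pos'],s['ee_rot'],s['contact_force'])
X=cloud('side',d)
# heights along channel, jig frame
a=np.array([-.1087,.994]);o=np.array([571.2,-48.])+0*a
q=(X[...,:2]-o);jx=q@a;jy=q@np.array([-a[1],a[0]])
for lo in range(-115,45,5):
    m=(d>0)&(jx>=lo)&(jx<lo+5)&(abs(jy-8)<18)&(X[...,2]<50)
    if m.any():print(lo,np.median(X[...,2][m]).round(1),end='; ')
E
```

```text
9.2333 [570.820767   -23.79313481  52.91188917] [178.96605015  -0.71842088   5.83717118] [ -3.50726092 -20.58943776  36.07860266]
-115 27.2; -110 27.3; -105 27.3; -100 27.3; -95 27.3; -90 27.2; -85 27.1; -80 27.3; -75 27.2; -70 27.0; -65 27.2; -60 27.2; -55 27.0; -50 27.2; -45 27.0; -40 27.2; -35 26.9; -30 27.2; -25 27.3; -20 27.2; -15 27.3; -10 27.1; -5 27.3; 0 26.7; 5 35.2; 10 35.3; 15 35.7; 20 35.6; 25 35.5; 30 35.4; 35 35.4; 40 35.1;
```

View pics/side4.png

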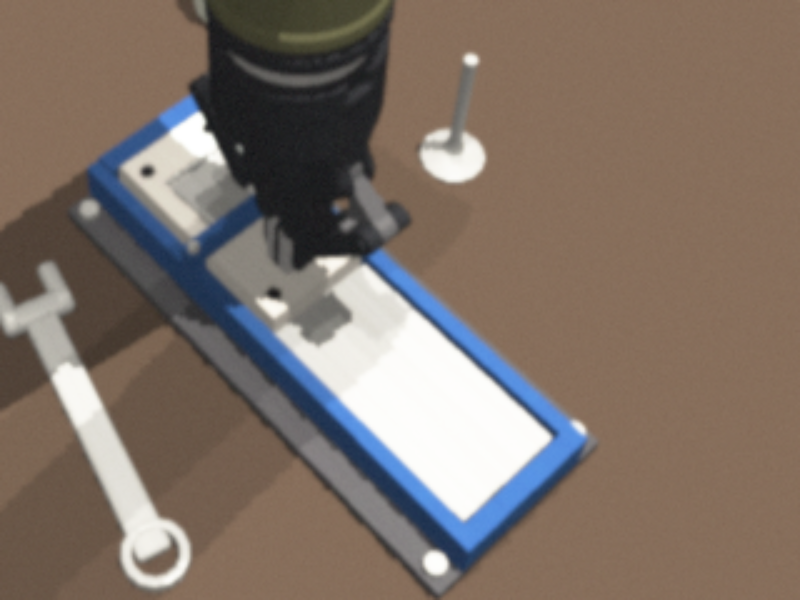

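The pad is up behind the plate: it reads 27 mm along its whole length, and the plate's tail is at +4 mm. The push force rose to 21 N against the end stop. I'll ease off the forward push and then lift.

>>> jog_arm(rows=[[[0,-0.003,0,0,0,0],[0,-0.006,0,0,0,0],[0,-0.008,0.001,0,0,0],[0.001,-0.009,0.003,0,0,0],[0.003,-0.01,0.005,0,0,0],[0.005,-0.011,0.008,0,0,0],[0.007,-0.012,0.012,0,0,0],[0.007,-0.012,0.018,0,0,0],[0.007,-0.012,0.027,0,0,0],[0.007,-0.012,0.04,0,0,0]]])

```text
time: 10.07
tcp_pos: [569.4, -22.7, 83.9]
ee_rot: [-179.9, 0.2, 6.3]
contact_force: [0.3, 0.1, -0.8]
grip_width: -0.2
grip_force: 0.0
```

>>> jog_arm(rows=[[[0,0,0.015,0,0,0],[0,0,0.03,0,0,0],[0,0,0.05,0,0,0],[0,0,0.07,0,0,0],[0,-0.01,0.09,0,0,0],[0,-0.03,0.11,0,0,0],[0,-0.06,0.13,0,0,0],[0,-0.09,0.14,0,0,0],[0,-0.12,0.14,0,0,0],[0,-0.15,0.14,0,0,0]]])

```text
time: 10.9
tcp_pos: [571.0, -174.2, 226.8]
ee_rot: [179.9, -0.2, 6.3]
contact_force: [0.5, -0.5, -0.6]
grip_width: 0.4
grip_force: 0.0
```

>>> jog_arm(rows=[[[0,-0.03,0,0,0,0],[0,-0.06,0,0,0,0],[0,-0.09,0,0,0,0],[0,-0.11,0,0,0,0],[0,-0.12,0,0,0,0],[0,-0.12,0,0,0,0],[0,-0.12,0,0,0,0],[0,-0.12,0,0,0,0],[0,-0.12,0,0,0,0],[0,-0.12,0,0,0,0]]])

```text
time: 11.73
tcp_pos: [571.1, -291.3, 224.7]
ee_rot: [-180.0, -0.0, 6.4]
contact_force: [0.1, 0.8, 0.4]
grip_width: 0.2
grip_force: 0.0
```

```bash
python3 - <<'E'
from h import *
p,d=cams.snapshot('top');cv2.imwrite('pics/top5.png',p[:,:,::-1])
s=r.observe();print(s['time'],s['tcp_pos'],s['contact_force'])
X=cloud('top',d)
a=np.array([-.1087,.994]);o=np.array([571.2,-48.])
q=(X[...,:2]-o);jx=q@a;jy=q@np.array([-a[1],a[0]])
for lo in range(-124,130,4):
    m=(d>0)&(jx>=lo)&(jx<lo+4)&(abs(jy)<25)&(X[...,2]<60)
    if m.any():print(lo,np.median(X[...,2][m]).round(1),end='; ')
E
```

```text
11.7833 [ 571.01633704 -291.72266604  224.60301524] [ 0.33322944  0.09387843 -1.12464468]
-124 28.0; -120 28.1; -116 28.2; -112 28.2; -108 28.1; -104 28.4; -100 28.0; -96 27.9; -92 28.1; -88 28.1; -84 28.2; -80 28.1; -76 28.4; -72 28.2; -68 28.2; -64 28.1; -60 28.1; -56 28.3; -52 27.7; -48 27.9; -44 28.1; -40 27.9; -36 27.9; -32 27.9; -28 28.1; -24 28.2; -20 27.9; -16 28.2; -12 28.1; -8 27.9; -4 27.4; 0 35.3; 4 35.6; 8 36.0; 12 35.8; 16 35.9; 20 36.0; 24 35.9; 28 35.7; 32 35.6; 36 35.7; 40 35.8; 44 36.0; 48 46.8; 52 46.6; 56 45.1; 60 40.2; 64 39.6; 68 39.2; 72 38.7; 76 38.4; 80 38.0; 84 37.6; 88 37.4; 92 36.6; 96 36.8; 100 35.8; 104 35.9; 108 35.9; 112 35.7; 116 35.8; 120 34.9; 124 33.9; 128 33.7;
```

View pics/top5.png

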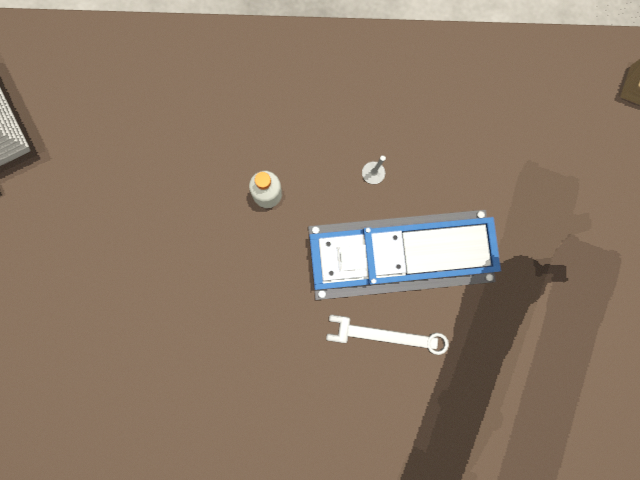

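The plate is level at 36 mm and up against the end stop at col ~320. The pad is up at 28 mm behind its tail (col ~404), the bystanders haven't moved, and the hand is clear. I'm handing the job in.

```bash
python3 -c "
from workcell import r
print(r.finish_job())"
```

```text
the job is handed in; nothing more can be done
None
```

The plate is home against the end stop under the bridge and drag spring, the pad has sprung up behind it, the bystanders are where they were and the hand is clear; I handed the job in at about 12 s, and no verdict came back.

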